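# Set the paper trimmer's angle guide and clamp it

## Robot

A 7-joint arm with a two-finger parallel gripper is mounted at the origin on the work surface. World frame = base frame: x ahead of the robot, y to its left, z up, the work surface at z = 0. Lengths are in mm, angles in degrees, forces in N, time in s.
With the tool pointing down it reaches from about 400 to 875 mm from the base axis. Payload 6.5 kg.
Tool frame: the origin (TCP) lies on the centre line of the jaws, within the pads' length; the fingertips stand 14 mm ahead of it and the grasp point (between the pads) lies 5 mm behind it; z points along the fingers, y is the line along which they close (so a half turn about z gives the same grasp; the last joint's range is limited). The gripper opens to 88 mm and grips with 3 to 60 N. Pads are 18 mm wide; open, the fingers measure 123 mm over their backs; the gripper's body (75 mm by 187 mm) begins 45 mm behind the grasp point.
Start: joints at [68.915, 30.733, -0.252, 88.115, 0.149, 61.152, -4.079], TCP at [193.202, -620.615, 252.716] pointing down, gripper open.
Joint ranges: [-154.64, 154.64], [-21.42, 123.67], [-72.66, 72.17], [13.99, 137.28], [-74.86, 254.86], [10.95, 109.41], [-158.01, 158.01]. Speed limits (degrees/s): [136.94, 136.94, 180, 180, 180, 180, 180].

## Interface

Orientations are given as a 3x3 rotation matrix whose columns are the frame's x, y, z axes.
In Python, from workcell import robot gives the robot as it stands.
- The arm moves only by the shell command python3 -m creep 'ROWS' [OPENING]. ROWS is text: rows parted by semicolons, each of 6 numbers parted by spaces: the shift along the tool's x, y, z each as a share of 25 cm, from -1 to 1, then the turn, a rotation vector about the tool's x, y, z each as a share of 2 rad, from -1 to 1. A call has 1 to 20 rows; each row is the pose to reach, as a shift and turn from the pose commanded when the call began, along the tool's axes at that moment; what a row does not reach only later rows make up. A row lasts 1/10 s, in which the tool goes at most 50 mm and 8.59 degrees, less where a joint would pass 70% of its speed; a pose out of reach is approached as far as the arm can. A call with a number of a shift or a turn outside -1 to 1 is refused whole. A call with a gripper value outside its range is refused whole. OPENING is the finger opening in mm, from 0 to 88.1, set as the call begins (- or left out, the last holds). The fingers move at their own pace and stop on an object; the grip force is fixed at half the most. Time passes only in rows, so rows that repeat a pose let the fingers close. It gives the time, the measured TCP pose, the force, the opening and the grip force at its end, in the units of the state.
- robot.get_state(): the state, without advancing time (a new reading comes with each control period).
- robot.snapshot(name): name is "scene" or "top"; returns a dict with "image" (384x512x3 uint8, blue, green, red), "fx", "fy", "cx", "cy" (pixels), "rvec" (rotation vector, rad) and "tvec" (3), from world to camera coordinates, as OpenCV has them. Camera axes: x right, y down, z forward; pixel columns grow to the right and rows downward; lengths in mm; the calibration is good to about 2 mm. A picture is of the moment at which its call begins. There is no depth.
- robot.finish_job(): hands the job in; it is judged then, once.
The state is a dict: "clock": time; "qpos": joint angles; "qd": joint speeds; "joint_torque": joint torques, N m; "tool_pos": TCP position; "tcp_rot": TCP orientation; "wrist_force": force on the tool from outside, world axes, zero at the start; "ft_torque": the same for the moment, N m; "gripper_width": opening from 0.0 (shut) to 1.0 (fully open); "gripper_force": force on a finger pad.
Only numpy, scipy, OpenCV 4.12 (cv2) and the standard library are available. Lean on these libraries where they do the work, as an engineer would, in place of code of your own. Each camera call takes 0.05 s, during which the arm holds its last target. There are 200 camera calls.

## Task

Set up the paper trimmer for an angled cut: push the metal guide bar round with a fingertip until it points at the middle of the round magnet (not the oblong one), and take the finger away. Then push the small black clamp lever round until it rests against its stop pin, leaving the guide pointing at the round magnet. Push gently, do not lift the guide bar, and leave everything else where it is.

Things in the scene. Friction and masses are not known exactly. Their poses are not given: they have to be found in the camera images.
- trimmer: paper trimmer, fixed to the counter: flat white board 320 (its x) x 500 (its y) x 20 mm high. Origin: centre of its underside, on the counter; z up. A closed blade arm runs along its +y edge (y = +236 mm, top 42 mm above the counter, its handle reaches 105 mm past the board's -x edge).
- guide_bar: dark steel guide bar lying on the board, turning about a vertical axis at the board's x = -90, y = +40 mm. Origin: on that axis, 21 mm above the counter (underside of the bar). Its x axis runs along the bar to the pointed tip, z up. Bar 14 mm wide, 22 mm high (top 43 mm above the counter), tip at x = 149 mm; round hub 40 mm across on the axis with a 16 mm post whose top is 71 mm above the counter.
- guide (a joint): turn of the guide bar relative to the board, rad, counter-clockwise from above positive; 0 = along the board's x axis; range -1.1 to 1.1. Starts within 0.2 of 0. The bar stays where it is left; about 1.7 N turns it when pushed 120 mm from the axis.
- guide_tip (a point): the pointed end of the guide bar, 149 mm from the turning axis, at mid height of the bar (32 mm above the counter). The bar only sits on its post: it could be lifted (0.4 kg), but must not be.
- clamp_axis (a point): short black lever turning about a vertical axis at the board's x = -60, y = -185 mm. This point: on that axis, 20 mm above the counter (board top). Its x axis runs along the arm, z up. Arm 12 mm wide, 21 mm high above the board, with an upright round end 18 mm across and 25 mm high centred 64 mm from the axis; hub 32 mm across. It stays where it is left.
- clamp (a joint): turn of the clamp lever, rad, counter-clockwise from above. 0 = open, the arm points along the board's -y; it starts at 0 to 0.4. At 1.5 the arm points almost along the board's +x and has reached its stop pin. It is shut above 1.38. About 2.4 N turns it when pushed 55 mm from the axis.
- clamp_tip (a point): centre of the round end of the clamp lever, 64 mm from its axis, 33 mm above the counter. The stop pin is a steel pin 8 mm across, 22 mm high, on the board at its x = +2, y = -173 mm, on the far side of the shut arm from the pushing finger.
- round_magnet: round steel magnet, 36 mm across, 12 mm high, fixed on the board 185 to 227 mm from the guide's axis. Origin: centre of its underside, on the board (20 mm above the counter). It is on one side of the guide bar; the oblong magnet is on the other side.
- bar_magnet: oblong steel bar magnet, 18 (its x) x 52 (its y) x 12 mm, fixed on the board like the round one. Origin: centre of its underside. Not the target.
- eraser: white eraser 22 x 45 x 14 mm, loose on the board beyond the guide's tip; leave alone. Origin: centre of the underside.
- staple_box: small cardboard box 34 x 55 x 24 mm, loose on the board between the guide's hub and the clamp lever; leave alone. Origin: centre of the underside.
- stapler: black stapler 150 x 38 x 59 mm on the counter to the left (+y) of the trimmer; leave alone.
- hole_punch: hole punch 115 x 110 x 62 mm on the counter to the right (-y) of the trimmer; leave alone.
- pen_cup: round pen cup 76 mm across, 155 mm high with its pens, on the counter to the left (+y) of the trimmer; leave alone.
- mug: white mug 80 mm across, 95 mm high, on the counter to the right (-y); leave alone.

How it is judged:
By the outcome, as a careful person would: the job done as asked, in the order asked, and still so for the second after the job is handed in, with the robot touching nothing.
It also fails if it takes over 51 s, if anything falls off the work surface, if the arm or the gripper's body presses on something with over 40 N, if the wrist force passes 120 N, or if a joint passes its speed limit or range.

## Working session

There is one attempt and no reset: what is moved stays moved. The work goes in short steps, Python scripts to look and compute and a shell command to move; the robot and the scene stay as the last step left them, time stands still between calls to the robot, and variables do not carry over. Pictures are saved under pics/ and viewed, at most 10 in all, crops included, and the job is handed in when it is done.

```bash
mkdir -p pics
python3 - <<'E'
from workcell import robot
import cv2
s=robot.get_state();print(s['clock'],s['tool_pos'],s['tcp_rot'])
for n in("scene","top"):
    r=robot.snapshot(n);cv2.imwrite(f"pics/{n}0.png",cv2.resize(r["image"],(800,600),interpolation=cv2.INTER_CUBIC));print({k:v for k,v in r.items() if k!="image"})
E
```

```text
0.0 [ 193.01350859 -620.06012008  251.84090194] [[ 9.54782062e-01  2.97305917e-01 -6.36545762e-04]
 [ 2.97306571e-01 -9.54780704e-01  1.61574519e-03]
 [-1.27391005e-04 -1.73193377e-03 -9.99998492e-01]]
{'fx': 404.0001526619103, 'fy': 404.0001526619103, 'cx': 250.90013877716484, 'cy': 186.7287600645353, 'rvec': array([ 2.02280761,  1.36806875, -0.57460933]), 'tvec': array([-216.17272033, -348.96442536, 1528.59998049])}
{'fx': 362.4901394414952, 'fy': 362.4901394414952, 'cx': 261.45710582109837, 'cy': 192.0624618410213, 'rvec': array([ 2.16935312, -2.12936843,  0.10418483]), 'tvec': array([   7.52147079,  581.6908372 , 1107.54884937])}
```

View pics/top0.png

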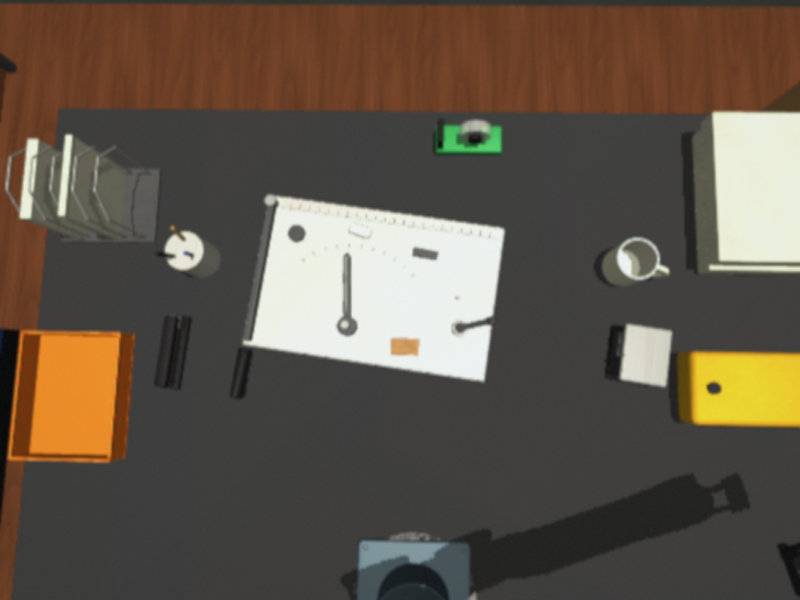

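View pics/scene0.png

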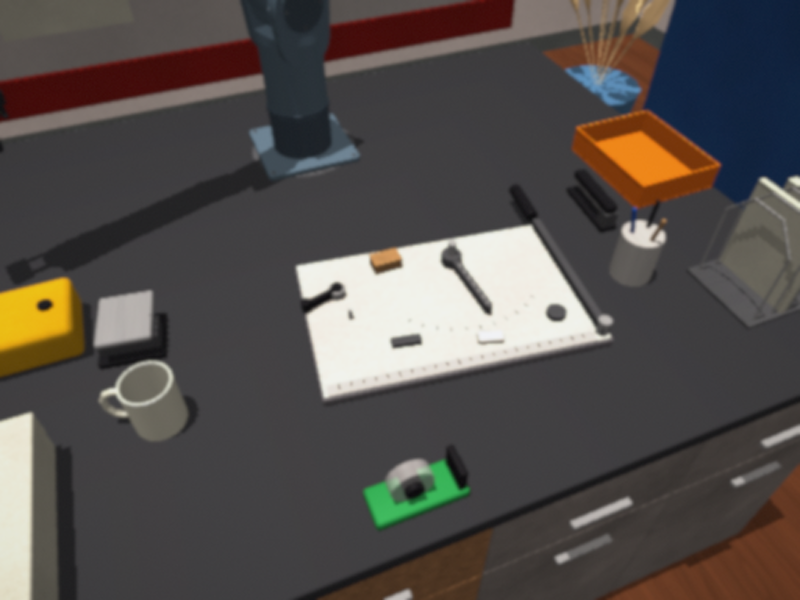

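The top view shows the board, with the round magnet at about (297,233), the guide hub at (347,325), the tip at (347,254) and the clamp axis at (459,327) with its arm to (491,320). The oblong magnet is at (425,253). I'll enlarge both views to read these more closely.

Run:
```python
import cv2
from workcell import robot
r=robot.snapshot("top")["image"]
cv2.imwrite("pics/topc.png",cv2.resize(r[115:250,150:330],None,fx=4.4,fy=4.4,interpolation=cv2.INTER_CUBIC))
r=robot.snapshot("scene")["image"]
cv2.imwrite("pics/scenec.png",cv2.resize(r[130:260,185:395],None,fx=3.8,fy=3.8,interpolation=cv2.INTER_CUBIC))
```

```text
(no output)
```

View pics/topc.png

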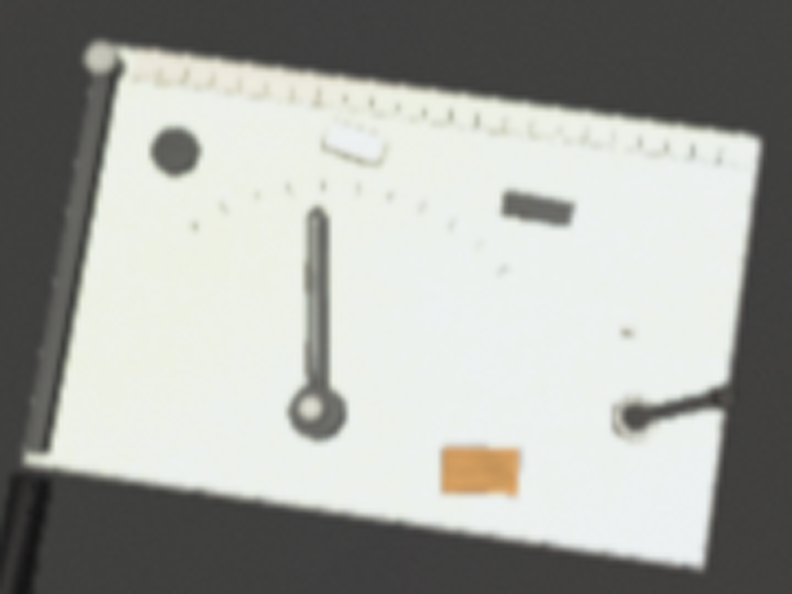

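View pics/scenec.png

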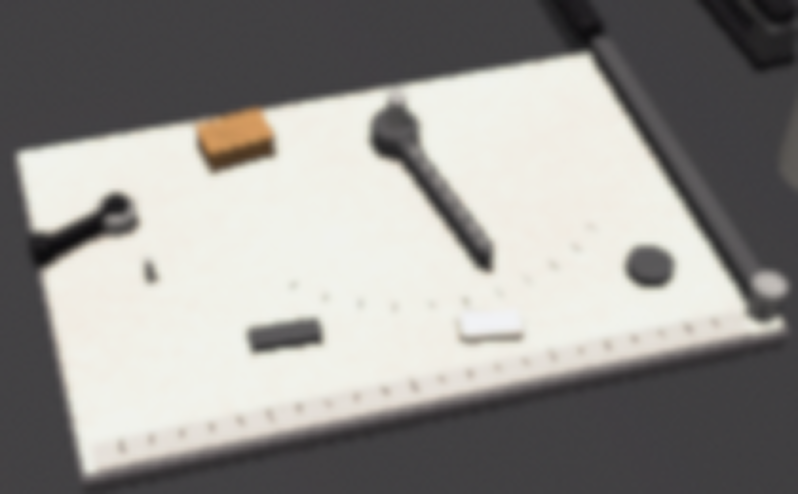

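The crops show the board corners, hub, magnet, pin and clamp clearly. I'll fit the board pose from both views.

```bash
cat > h.py <<'E'
import numpy as np, cv2
from workcell import robot
from scipy.optimize import least_squares
W={n:robot.snapshot(n) for n in("top","scene")}
def proj(n,P):
    c=W[n];K=np.array([[c["fx"],0,c["cx"]],[0,c["fy"],c["cy"]],[0,0,1.]])
    return cv2.projectPoints(np.atleast_2d(np.array(P,float)),c["rvec"],c["tvec"],K,None)[0][:,0]
def ray(n,uv,z):
    c=W[n];R=cv2.Rodrigues(c["rvec"])[0];C=-R.T@c["tvec"]
    d=R.T@np.array([(uv[0]-c["cx"])/c["fx"],(uv[1]-c["cy"])/c["fy"],1])
    return C+d*(z-C[2])/d[2]
def T(uv,f=4.4,o=(150,115)): return (np.array(uv)+.5)/f-.5+np.array(o)
def S(uv): return T(uv,3.8,(185,130))
E
python3 - <<'E'
from h import *
obs=[("top",T((703,570)),(-160,-250,20)),("top",T((762,138)),(160,-250,20)),("top",T((318,412)),(-90,40,43)),("top",T((310,406)),(-90,40,71)),
("top",T((634,416)),(-60,-185,41)),("top",T((627,331)),(2,-173,35)),
("scene",S((18,153)),(-160,-250,20)),("scene",S((88,468)),(160,-250,20)),("scene",S((783,323)),(160,250,20)),("scene",S((396,98)),(-90,40,71)),("scene",S((118,203)),(-60,-185,41)),("scene",S((151,270)),(2,-173,31))]
def b2w(p,P):
    c,s=np.cos(p[2]),np.sin(p[2]);return np.array([p[0]+c*P[0]-s*P[1],p[1]+s*P[0]+c*P[1],P[2]])
f=lambda p:np.concatenate([proj(n,b2w(p,P))[0]-uv for n,uv,P in obs])
r=least_squares(f,[650,0,0.1],x_scale=[100,100,.1],loss="soft_l1");p=r.x;print(p,np.degrees(p[2]));print(f(p).reshape(-1,2).round(1).tolist())
def w2b(q):
    c,s=np.cos(p[2]),np.sin(p[2]);d=q[:2]-p[:2];return np.array([c*d[0]+s*d[1],-s*d[0]+c*d[1]])
ax=b2w(p,(-90,40,0))[:2];cl=b2w(p,(-60,-185,0))[:2];print("axis",ax,"clamp",cl,"pin",b2w(p,(2,-173,0)))
for nm,n,uv,z in [("mag","top",T((175,152)),31),("mag","scene",S((650,262)),31),("tip","top",T((318,206)),43),("tip","scene",S((488,268)),32),("bmag","top",T((537,208)),31),("er","top",T((354,143)),34),("box","top",T((481,470)),43),("box","scene",S((234,125)),44),("ctip","top",T((726,396)),45),("ctip","scene",S((42,240)),45)]:
    q=ray(n,uv,z);b=w2b(q);d=b-[-90,40];e=b-[-60,-185]
    print(nm,n,q.round(1)[:2],b.round(1),"r,ang guide",np.hypot(*d).round(1),np.arctan2(d[1],d[0]).round(3),"clamp",np.hypot(*e).round(1),(np.arctan2(e[1],e[0])+np.pi/2).round(3))
E
```

```text
[ 6.09559453e+02  9.33765770e+01 -1.24333468e-01] -7.123782944594954
[[0.1, 0.6], [-0.6, -0.2], [-1.2, 0.7], [-0.6, 1.4], [-0.1, 0.6], [0.2, 0.0], [-1.2, 0.0], [-0.8, 3.4], [2.4, 1.2], [0.2, -0.4], [-0.3, 0.7], [-0.0, 0.4]]
axis [525.21473916 144.22900249] clamp [527.08014645 -82.7545217 ] pin [590.08970082 -78.53598432   0.        ]
mag top [717.1 253.4] [ 86.8 172.1] r,ang guide 220.7 0.642 clamp 386.1 2.752
mag scene [716.5 256.3] [ 85.9 174.9] r,ang guide 221.7 0.654 clamp 388.4 2.756
tip top [676.  145.5] [59.5 59.9] r,ang guide 150.8 0.133 clamp 272.5 2.688
tip scene [678.7 145.7] [62.1 60.5] r,ang guide 153.5 0.134 clamp 274.2 2.68
bmag top [679.5 -12.2] [ 82.5 -96.1] r,ang guide 219.7 -0.668 clamp 167.9 2.129
er top [725.  121.9] [111.   42.6] r,ang guide 201.0 0.013 clamp 284.7 2.497
box top [488.7  24.2] [-111.4  -83.7] r,ang guide 125.5 -1.742 clamp 113.6 3.611
box scene [480.   28.2] [-120.5  -80.8] r,ang guide 124.6 -1.818 clamp 120.5 3.667
ctip top [ 543.9 -147.5] [ -35.3 -247.2] r,ang guide 292.3 -1.382 clamp 66.9 0.379
ctip scene [ 543.8 -144.5] [ -35.7 -244.1] r,ang guide 289.3 -1.382 clamp 63.9 0.389
```

Magnet and bar angles agree in both views: the guide is at 0.133 rad and the magnet at about 0.648 rad. The fingers will close and travel high to the -y side of the bar.

```bash
python3 -m creep '0.85 -0.74 0 0 0 0;0.85 -0.74 0 0 0 0;0.85 -0.74 0 0 0 0;0.85 -0.74 0 0 0 0;0.85 -0.74 0 0 0 0;0.85 -0.74 0 0 0 0;0.85 -0.74 0 0 0 0;0.85 -0.74 0 0 0 0' 0
python3 -m creep '0.85 -0.74 0 0 0 0;0.85 -0.74 0 0 0 0;0.85 -0.74 0 0 0 0;0.85 -0.74 0 0 0 0;0.85 -0.74 0 0 0 0;0.85 -0.74 0 0 0 0;0.85 -0.74 0 0 0 0;0.85 -0.74 0 0 0 0'
```

```text
clock: 1.1
tool_pos: [341.2, -380.8, 252.9]
tcp_rot: [[0.954, 0.299, 0.0], [0.299, -0.954, -0.001], [-0.0, 0.001, -1.0]]
wrist_force: [0.2, -0.9, 0.4]
gripper_width: 0.297
gripper_force: 0.0
clock: 1.9
tool_pos: [488.8, -142.6, 252.5]
tcp_rot: [[0.955, 0.296, -0.001], [0.296, -0.955, -0.001], [-0.001, 0.0, -1.0]]
wrist_force: [-0.3, -0.8, 0.3]
gripper_width: 0.005
gripper_force: 0.0
```

```bash
python3 -m creep '0.86 -0.74 0 0 0 0;0.86 -0.74 0 0 0 0;0.86 -0.74 0 0 0 0;0.86 -0.74 0 0 0 0;0.86 -0.74 0 0 0 0;0.86 -0.74 0 0 0 0;0.86 -0.74 0 0 0 0;0.86 -0.74 0 0 0 0' 0
python3 -m creep '0 0 0.7 0 0 0;0 0 0.7 0 0 0;0 0 0.7 0 0 0;0 0 0.7 0 0 0;0 0 0.76 0 0 0;0 0 0.8 0 0 0;0 0 0.84 0 0 0;0 0 0.84 0 0 0;0 0 0.84 0 0 0'
```

```text
clock: 2.7
tool_pos: [639.5, 96.6, 252.0]
tcp_rot: [[0.956, 0.295, -0.001], [0.295, -0.956, -0.002], [-0.002, 0.002, -1.0]]
wrist_force: [-0.0, -0.9, -0.6]
gripper_width: 0.004
gripper_force: 0.0
clock: 3.6
tool_pos: [640.0, 99.5, 43.7]
tcp_rot: [[0.955, 0.297, 0.001], [0.297, -0.955, 0.0], [0.001, 0.0, -1.0]]
wrist_force: [0.5, -0.2, -0.7]
gripper_width: 0.009
gripper_force: 0.0
```

Run:
```python
from workcell import robot
import cv2
r=robot.snapshot("top")["image"]
cv2.imwrite("pics/topd.png",cv2.resize(r[115:250,150:330],None,fx=4.4,fy=4.4,interpolation=cv2.INTER_CUBIC))
```

```text
(no output)
```

View pics/topd.png

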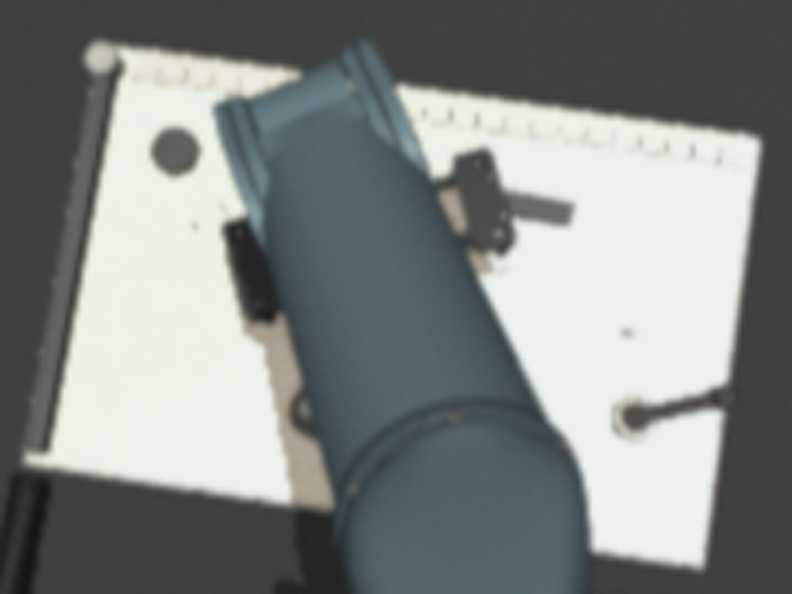

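The arm hides the bar from above, while the magnet at (175,152) stays visible. The path works out as almost straight along +y, from 100 to about 180 mm. I'll push 60 mm of that first, at 5 mm per row.

```bash
python3 -m creep '0.006 -0.019 0 0 0 0;0.012 -0.038 0 0 0 0;0.018 -0.057 0 0 0 0;0.024 -0.076 0 0 0 0;0.03 -0.095 0 0 0 0;0.036 -0.114 0 0 0 0;0.042 -0.133 0 0 0 0;0.048 -0.152 0 0 0 0;0.054 -0.171 0 0 0 0;0.06 -0.19 0 0 0 0;0.066 -0.21 0 0 0 0;0.072 -0.23 0 0 0 0;0.072 -0.23 0 0 0 0'
python3 - <<'E'
from workcell import robot
import cv2
r=robot.snapshot("scene")["image"]
cv2.imwrite("pics/s1.png",cv2.resize(r[130:260,185:395],None,fx=3.8,fy=3.8,interpolation=cv2.INTER_CUBIC))
E
```

```text
clock: 4.95
tool_pos: [639.3, 161.2, 42.7]
tcp_rot: [[0.954, 0.298, 0.0], [0.298, -0.954, 0.001], [0.0, -0.001, -1.0]]
wrist_force: [-0.4, -0.4, 0.5]
gripper_width: 0.005
gripper_force: 0.2
```

View pics/s1.png

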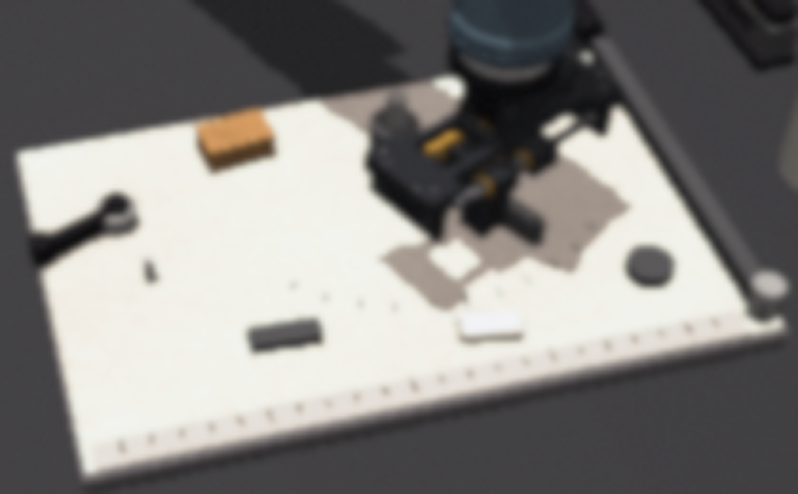

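The scene crop shows the bar tip near (540,236), moving toward the magnet at (650,262), with the finger behind it. Next I'll compare the tip's angle with the finger model.

Run:
```python
from h import *
from scipy.optimize import brentq
for nm,n,uv,z in [("tip","scene",S((540,236)),32),("mag","scene",S((650,260)),32),("post","scene",S((396,98)),71),("post","top",T((310,406)),71),("hub","top",T((318,412)),43),("mag","top",T((175,152)),32)]:
    print(nm,n,ray(n,uv,z).round(1))
A=np.array([525.4,143.5]);R=np.radians
def g(ph,F):
    d=np.array(F)-A;dl=ph-R(17.3);return d[0]*np.sin(ph)-d[1]*np.cos(ph)-7-17.5*np.cos(dl)-9*abs(np.sin(dl))
for F in [(639.3,161.2),(638.5,179),(638.5,177)]: print(F,np.degrees(brentq(g,0,.8,args=(F,))))
```

```text
tip scene [664.8 195.6  32. ]
mag scene [715.6 256.7  32. ]
post scene [526.4 143.   71. ]
post top [529.5 142.6  71. ]
hub top [527.5 140.6  43. ]
mag top [716.8 253.2  32. ]
(639.3, 161.2) 21.410342031614604
(638.5, 179) 30.12641585747913
(638.5, 177) 29.223835344257285
```

```bash
python3 -m creep '0.005 -0.015 0 0 0 0;0.01 -0.03 0 0 0 0;0.014 -0.046 0 0 0 0;0.019 -0.061 0 0 0 0;0.019 -0.061 0 0 0 0;0.019 -0.061 0 0 0 0'
python3 -m creep '-0.01 0.03 0 0 0 0;-0.02 0.06 0 0 0 0;-0.036 0.115 0 0 0 0;-0.036 0.115 0 0 0 0;-0.036 0.115 -0.4 0 0 0;-0.036 0.115 -0.4 0 0 0;-0.036 0.115 -0.4 0 0 0;-0.25 0.8 -0.4 0 0 0;-0.25 0.8 -0.4 0 0 0;-0.25 0.8 -0.4 0 0 0;-0.25 0.8 -0.4 0 0 0;-0.25 0.8 -0.4 0 0 0'
python3 - <<'E'
from workcell import robot
import cv2
a=robot.snapshot("scene")["image"];b=robot.snapshot("top")["image"]
a=cv2.resize(a[145:210,270:370],None,fx=7,fy=7,interpolation=cv2.INTER_CUBIC)[:,:400*7//4]
b=cv2.resize(b[130:215,170:250],None,fx=7,fy=7,interpolation=cv2.INTER_CUBIC)
cv2.imwrite("pics/s2.png",a);cv2.imwrite("pics/t2.png",b)
E
```

```text
clock: 5.7
tool_pos: [639.5, 176.6, 42.8]
tcp_rot: [[0.955, 0.298, 0.001], [0.298, -0.955, 0.001], [0.001, -0.001, -1.0]]
wrist_force: [0.4, 0.6, -0.4]
gripper_width: 0.003
gripper_force: 0.0
clock: 6.9
tool_pos: [638.7, -41.6, 142.2]
tcp_rot: [[0.957, 0.289, -0.001], [0.289, -0.957, -0.004], [-0.002, 0.004, -1.0]]
wrist_force: [0.1, 0.1, -0.8]
gripper_width: 0.001
gripper_force: 0.0
```

View pics/t2.png

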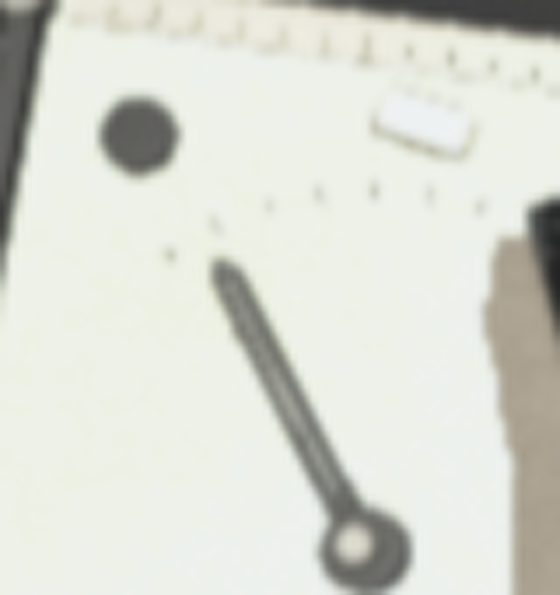

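View pics/s2.png

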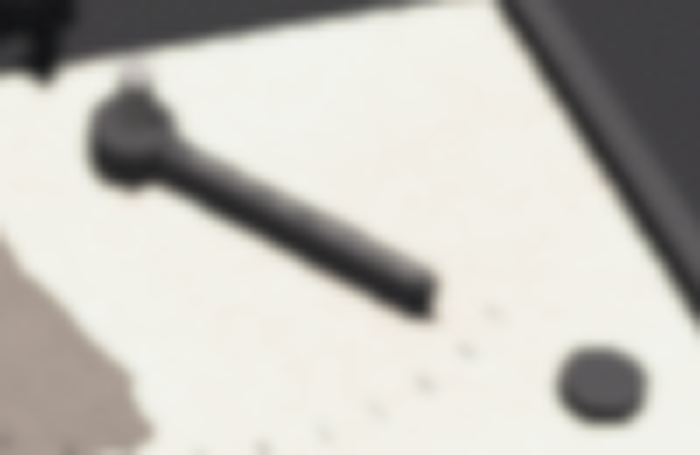

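Both views show the bar still a little clockwise of the magnet. In the top crop the tip is (223,262), the hub (366,551) and the magnet (139,136). In the scene crop the tip is (432,297) and the magnet (602,383). I'll get the numbers from rays at the right heights.

Run:
```python
from h import *
t=lambda u:T(u,7,(170,130)); s=lambda u:T(u,7,(270,145))
P={}
for nm,n,uv,z in [("tip","top",t((223,262)),43),("mid","top",t((345,505)),43),("hub","top",t((366,551)),43),("mag","top",t((139,136)),32),("post","top",t((353,542)),71),("tip","scene",s((434,297)),32),("mag","scene",s((602,380)),32),("post","scene",s((134,68)),71)]:
    P[nm,n]=ray(n,uv,z);print(nm,n,P[nm,n].round(1))
an=lambda a,b:np.degrees(np.arctan2(*(b-a)[1::-1])).round(1)
for h in [P["hub","top"],P["post","top"],np.array([526.4,142.8,0])]:
    print("top: bar",an(h,P["tip","top"]),"mag",an(h,P["mag","top"]),"scene: bar",an(h,P["tip","scene"]),"mag",an(h,P["mag","scene"]))
# mask-based bar line in top image: undistort to plane z=40, PCA
im=W["top"]["image"].max(2)
pts=np.array([ray("top",(u,v),43)[:2] for v in range(160,215) for u in range(185,232) if im[v,u]<150])
r=np.hypot(*(pts-[526.4,142.8]).T);m=(r>35)&(r<160);q=pts[m];vx,vy,x,y=cv2.fitLine(q.astype(np.float32),cv2.DIST_HUBER,0,.01,.01).ravel()
print("fit",np.degrees(np.arctan2(vy,vx)),x,y,len(q),"perp axis offset",(526.4-x)*vy-(142.8-y)*vx)
mg=np.array([ray("top",(u,v),31)[:2] for v in range(140,160) for u in range(180,200) if im[v,u]<150]).mean(0)
print("mag",mg,"miss",(mg[0]-x)*vy-(mg[1]-y)*vx)
```

```text
tip top [657.1 209.8  43. ]
mid top [547.8 150.7  43. ]
hub top [527.4 140.7  43. ]
mag top [717.3 253.   32. ]
post top [529.2 142.8  71. ]
tip scene [653.7 217.1  32. ]
mag scene [718.  254.8  32. ]
post scene [521.7 144.8  71. ]
top: bar 28.1 mag 30.6 scene: bar 31.2 mag 30.9
top: bar 27.7 mag 30.4 scene: bar 30.8 mag 30.7
top: bar 27.1 mag 30.0 scene: bar 30.3 mag 30.3
fit 28.777845 608.26996 184.5856 125 perp axis offset -2.78862
mag [717.7506564  253.30425953] miss -7.525781710242178
```

The two views disagree by about 2°. I'll fit the rendered silhouettes of the bar and magnet in each camera to settle it.

```bash
cat > fit.py <<'E'
from h import *
from scipy.optimize import minimize
def hull(n,P,sz,k=8):
    u=(proj(n,P)+.5)*k-.5;m=np.zeros((sz[0]*k,sz[1]*k),np.uint8)
    cv2.fillConvexPoly(m,cv2.convexHull(u.astype(np.float32)).round().astype(np.int32),255);return m
def rend(n,P,roi,sig=.7):
    u0,v0,u1,v1=roi;k=8
    u=((proj(n,P)-[u0,v0]+.5)*k-.5);m=np.zeros(((v1-v0)*k,(u1-u0)*k),np.uint8)
    cv2.fillConvexPoly(m,cv2.convexHull(u.astype(np.float32)).round().astype(np.int32),255)
    return cv2.GaussianBlur(cv2.resize(m,None,fx=1/k,fy=1/k,interpolation=cv2.INTER_AREA),(0,0),sig)/255.
def bar(x,y,f):
    c,s=np.cos(f),np.sin(f)
    return [(x+c*a-s*b,y+s*a+c*b,z) for a,b in((24,7),(24,-7),(141,7),(141,-7),(149,0)) for z in(21,43)]
def mag(x,y): return [(x+18*np.cos(a),y+18*np.sin(a),z) for a in np.linspace(0,6.28,40) for z in(20,32)]
def fit(n,P,x0,scale,excl=None,pad=5):
    g=W[n]["image"].mean(2);q=proj(n,P(*x0));lo=(q.min(0)-pad).astype(int);hi=(q.max(0)+pad+1).astype(int);roi=(*lo,*hi)
    I=g[lo[1]:hi[1],lo[0]:hi[0]];w=np.ones_like(I)
    if excl is not None:
        c=proj(n,excl);yy,xx=np.mgrid[lo[1]:hi[1],lo[0]:hi[0]]
        for e in c: w*=(np.hypot(xx-e[0],yy-e[1])>9.5)
    D=np.clip((np.percentile(I,85)-I)/(np.percentile(I,85)-np.percentile(I,4)),0,1)
    f=lambda p:(w*(rend(n,P(*(np.array(x0)+p*scale)),roi)-D)**2).sum()
    N=len(x0);S0=np.vstack([np.zeros(N),np.eye(N)*3]);r=minimize(f,np.zeros(N),method="Nelder-Mead",options=dict(initial_simplex=S0,maxfev=600,xatol=.02,fatol=1e-4))
    return np.array(x0)+r.x*scale,r.fun,(w*D**2).sum()
def report(A=(526.4,142.8),f0=29.5,M=(717,254)):
    for n in W:
        b,e,t=fit(n,bar,[*A,np.radians(f0)],np.array([1,1,.02]),excl=[(*A,43),(*A,25)])
        m,e2,t2=fit(n,mag,M,np.array([1,1]))
        d=m-b[:2];th=np.degrees(np.arctan2(d[1],d[0]))
        print(n,"axis",b[:2].round(1),"bar",np.degrees(b[2]).round(2),"mag",m.round(1),"dir",th.round(2),"dist",np.hypot(*d).round(1),"res",round(e,1),round(t,1),round(e2,1),round(t2,1))
E
python3 -c "
from fit import *
report()"
```

```text
top axis [528.5 143.2] bar 28.18 mag [718.8 254.4] dir 30.3 dist 220.4 res 2.1 146.2 1.9 81.7
scene axis [525.6 142.9] bar 29.01 mag [716.5 256.7] dir 30.81 dist 222.2 res 30.2 195.3 6.4 96.0
```

Both fits agree that the bar is about 2° short. That is about 4.5 mm more push, so I'll go back in.

Run:
```python
from workcell import robot
import numpy as np
l=[]
for _ in range(4): robot.snapshot("top"); s=robot.get_state(); l.append(s['tool_pos'])
print(np.array(l).round(1),s['tcp_rot'].round(4) if hasattr(s['tcp_rot'],'round') else s['tcp_rot'])
R=np.array(s['tcp_rot']);p=np.mean(l,0)
for t in [(639.5,150,p[2]),(639.5,150,42.5),(639.5,181.2,42.5)]: print((R.T@(np.array(t)-p)/250).round(4))
```

```text
[[639.2 -31.9 142.7]
 [639.2 -32.2 142.7]
 [639.2 -32.5 142.7]
 [639.2 -32.9 142.7]] [[ 9.544e-01  2.985e-01 -0.000e+00]
 [ 2.985e-01 -9.544e-01  2.000e-04]
 [ 0.000e+00 -2.000e-04 -1.000e+00]]
[ 2.189e-01 -6.959e-01  1.000e-04]
[ 0.2189 -0.6958  0.4009]
[ 0.2562 -0.8149  0.4009]
```

```bash
python3 -m creep '0.214 -0.685 0 0 0 0;0.214 -0.685 0 0 0 0;0.214 -0.685 0 0 0 0;0.214 -0.685 0 0 0 0;0.214 -0.685 0 0 0 0;0.214 -0.685 0.2 0 0 0;0.214 -0.685 0.35 0 0 0;0.214 -0.685 0.4 0 0 0;0.22 -0.705 0.4 0 0 0;0.226 -0.725 0.4 0 0 0;0.232 -0.745 0.4 0 0 0;0.239 -0.765 0.4 0 0 0;0.245 -0.785 0.4 0 0 0;0.25 -0.8 0.4 0 0 0;0.253 -0.809 0.4 0 0 0;0.2555 -0.817 0.4 0 0 0;0.2555 -0.817 0.4 0 0 0;0.2555 -0.817 0.4 0 0 0'
python3 -m creep '-0.01 0.03 0 0 0 0;-0.02 0.06 0 0 0 0;-0.036 0.115 0 0 0 0;-0.036 0.115 0 0 0 0;-0.036 0.115 -0.4 0 0 0;-0.036 0.115 -0.4 0 0 0;-0.036 0.115 -0.4 0 0 0;-0.2555 0.817 -0.4 0 0 0;-0.2555 0.817 -0.4 0 0 0;-0.2555 0.817 -0.4 0 0 0;-0.2555 0.817 -0.4 0 0 0;-0.2555 0.817 -0.4 0 0 0;-0.2555 0.817 -0.4 0 0 0'
python3 -c "
from fit import *
report(f0=30.3)"
```

```text
clock: 9.2
tool_pos: [639.5, 179.8, 42.6]
tcp_rot: [[0.955, 0.297, -0.0], [0.297, -0.955, -0.0], [-0.0, 0.0, -1.0]]
wrist_force: [-0.6, -2.0, 0.7]
gripper_width: 0.006
gripper_force: 0.7
clock: 10.5
tool_pos: [639.0, -34.7, 142.4]
tcp_rot: [[0.955, 0.295, -0.0], [0.295, -0.955, 0.0], [-0.0, -0.0, -1.0]]
wrist_force: [0.1, 0.1, 0.1]
gripper_width: 0.004
gripper_force: 0.0
top axis [528.7 142.9] bar 29.6 mag [718.8 254.4] dir 30.38 dist 220.4 res 2.1 147.8 1.9 81.8
scene axis [526.1 143.5] bar 30.07 mag [716.5 256.7] dir 30.73 dist 221.5 res 31.9 194.8 6.4 96.0
```

Still 0.7° short in both views. There's plenty of time, so I'll give it one more small nudge.

```bash
python3 -m creep '0.22 -0.7 0 0 0 0;0.22 -0.7 0 0 0 0;0.22 -0.7 0 0 0 0;0.22 -0.7 0 0 0 0;0.22 -0.7 0 0 0 0;0.22 -0.7 0.2 0 0 0;0.22 -0.7 0.35 0 0 0;0.22 -0.7 0.4 0 0 0;0.226 -0.725 0.4 0 0 0;0.232 -0.745 0.4 0 0 0;0.239 -0.765 0.4 0 0 0;0.245 -0.785 0.4 0 0 0;0.25 -0.8 0.4 0 0 0;0.2545 -0.814 0.4 0 0 0;0.2575 -0.823 0.4 0 0 0;0.2575 -0.823 0.4 0 0 0;0.2575 -0.823 0.4 0 0 0'
python3 -m creep '-0.01 0.03 0 0 0 0;-0.02 0.06 0 0 0 0;-0.036 0.115 0 0 0 0;-0.036 0.115 0 0 0 0;-0.036 0.115 -0.4 0 0 0;-0.036 0.115 -0.4 0 0 0;-0.036 0.115 -0.4 0 0 0;-0.2555 0.817 -0.4 0 0 0;-0.2555 0.817 -0.4 0 0 0;-0.2555 0.817 -0.4 0 0 0;-0.2555 0.817 -0.4 0 0 0;-0.2555 0.817 -0.4 0 0 0;-0.2555 0.817 -0.4 0 0 0'
python3 -c "
from fit import *
report(f0=30.3)"
```

```text
clock: 12.3
tool_pos: [639.6, 181.6, 42.7]
tcp_rot: [[0.955, 0.297, 0.0], [0.297, -0.955, -0.0], [0.0, 0.0, -1.0]]
wrist_force: [0.5, -2.2, -0.1]
gripper_width: 0.004
gripper_force: 0.4
clock: 13.6
tool_pos: [639.0, -33.2, 142.4]
tcp_rot: [[0.955, 0.295, -0.0], [0.295, -0.955, 0.0], [-0.0, -0.0, -1.0]]
wrist_force: [-0.4, 0.4, -0.7]
gripper_width: 0.007
gripper_force: 0.0
top axis [528.5 142.9] bar 30.4 mag [718.8 254.4] dir 30.35 dist 220.5 res 2.1 150.3 1.9 81.8
scene axis [526.8 144.1] bar 30.82 mag [716.5 256.7] dir 30.69 dist 220.6 res 27.9 202.1 6.3 96.3
```

The guide now points at the magnet to within about 0.1° in both cameras. Next is the clamp: its arm lies almost along the tool's y axis, so I'll go down on its clockwise side with the tool's +x face toward the arm.

```bash
python3 -m creep '-0.624 0.254 0 0 0 0;-0.624 0.254 0 0 0 0;-0.624 0.254 0 0 0 0;-0.624 0.254 0 0 0 0;-0.624 0.254 0 0 0 0;-0.624 0.254 0.2 0 0 0;-0.624 0.254 0.35 0 0 0;-0.624 0.254 0.398 0 0 0;-0.624 0.254 0.398 0 0 0;-0.624 0.254 0.398 0 0 0'
python3 - <<'E'
from h import *
s=robot.get_state();print(s['clock'],s['tool_pos'],s['qpos'],s['wrist_force'])
R=np.array(s['tcp_rot']);p=np.array(s['tool_pos']);C=np.array([528,-83.2]);psi0=np.degrees(np.arctan2(R[1,1],R[0,1]))
im=W["scene"]["image"];cv2.imwrite("pics/s3.png",cv2.resize(im[130:260,185:395],None,fx=3.8,fy=3.8,interpolation=cv2.INTER_CUBIC))
for a in [-75]+list(range(-70,-8,4))+[-9,-7]:
    r=np.radians(a);u=np.array([np.cos(r),np.sin(r)]);n=np.array([np.sin(r),-np.cos(r)])
    t=C+52*u+18*n;d=R.T@np.array([*(t-p[:2]),0])/250
    print(a,t.round(1),d.round(3),(-(a-psi0)/114.59).round(3))
E
```

```text
clock: 14.7
tool_pos: [510.8, -138.2, 44.3]
tcp_rot: [[0.954, 0.299, 0.002], [0.299, -0.954, 0.0], [0.002, 0.0, -1.0]]
wrist_force: [-0.0, -0.0, -0.1]
gripper_width: 0.007
gripper_force: 0.0
14.8 [ 510.89450382 -138.97950557   44.90134435] [ 20.26301658  38.27430821 -12.71723547 112.42865086  15.46872657
  30.71957233 -75.81282949] [ 0.53439774  0.79000484 -0.23757656]
-75 [ 524.1 -138.1] [0.051 0.012 0.   ] 0.02
-70 [ 528.9 -138.2] [0.07  0.019 0.   ] -0.023
-66 [ 532.7 -138. ] [0.084 0.022 0.   ] -0.058
-62 [ 536.5 -137.6] [0.1   0.025 0.   ] -0.093
-58 [ 540.3 -136.8] [0.115 0.027 0.   ] -0.128
-54 [ 544.  -135.8] [0.13  0.027 0.   ] -0.163
-50 [ 547.6 -134.6] [0.146 0.027 0.   ] -0.198
-46 [ 551.2 -133.1] [0.161 0.026 0.001] -0.233
-42 [ 554.6 -131.4] [0.176 0.023 0.001] -0.268
-38 [ 557.9 -129.4] [0.191 0.019 0.001] -0.303
-34 [ 561.  -127.2] [0.206 0.015 0.001] -0.337
-30 [ 564.  -124.8] [0.22  0.009 0.001] -0.372
-26 [ 566.8 -122.2] [0.234 0.002 0.001] -0.407
-22 [ 569.5 -119.4] [ 0.247 -0.005  0.001] -0.442
-18 [ 571.9 -116.4] [ 0.26  -0.014  0.001] -0.477
-14 [ 574.1 -113.2] [ 0.272 -0.023  0.001] -0.512
-10 [ 576.1 -110. ] [ 0.284 -0.033  0.001] -0.547
-9 [ 576.5 -109.1] [ 0.286 -0.036  0.001] -0.556
-7 [ 577.4 -107.4] [ 0.292 -0.041  0.001] -0.573
```

View pics/s3.png

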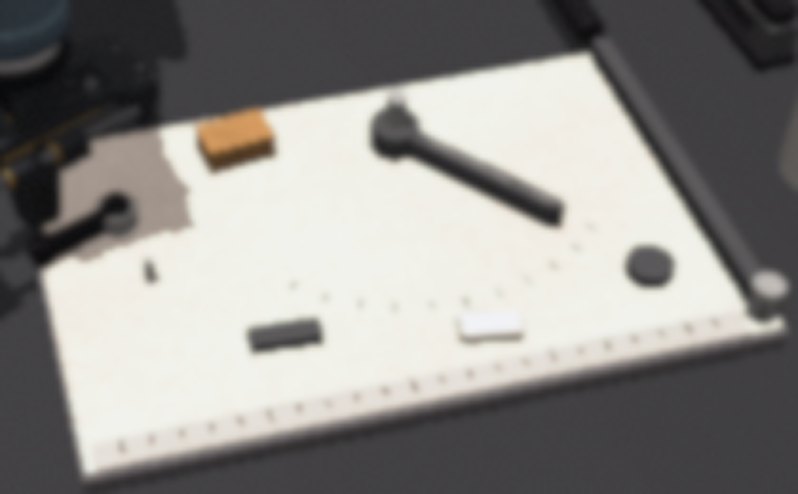

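The scene crop shows the finger just left of the black lever at about (30,250), touching nothing, and the guide tip at (560,213) still pointing at the magnet. I'll push the lever along its arc with the finger turning along with it.

```bash
python3 -m creep '0.02 0.004 0 0 0 0;0.04 0.008 0 0 0 0;0.054 0.012 0 0 0 0;0.07 0.019 0 0 0 -0.02;0.084 0.022 0 0 0 -0.055;0.1 0.025 0 0 0 -0.09;0.115 0.027 0 0 0 -0.125;0.13 0.027 0 0 0 -0.16;0.146 0.027 0 0 0 -0.195;0.161 0.026 0 0 0 -0.23;0.176 0.023 0 0 0 -0.265;0.191 0.019 0 0 0 -0.3;0.191 0.019 0 0 0 -0.3'
python3 - <<'E'
from h import *
s=robot.get_state();print(s['clock'],s['tool_pos'],s['qpos'],s['wrist_force'])
R=np.array(s['tcp_rot']);p=np.array(s['tool_pos']);C=np.array([528,-83.2]);psi0=np.degrees(np.arctan2(R[1,1],R[0,1]));print(psi0)
for a in list(range(-34,-8,4))+[-9,-7,-5]:
    r=np.radians(a);u=np.array([np.cos(r),np.sin(r)]);n=np.array([np.sin(r),-np.cos(r)])
    t=C+52*u+18*n;d=R.T@np.array([*(t-p[:2]),0])/250
    print(a,t.round(1),d.round(3),(-(a-psi0)/114.59).round(3))
E
```

```text
clock: 16.1
tool_pos: [556.6, -130.0, 43.3]
tcp_rot: [[0.62, 0.784, 0.0], [0.784, -0.62, -0.0], [-0.0, 0.0, -1.0]]
wrist_force: [-0.5, -0.9, 0.5]
gripper_width: 0.004
gripper_force: 0.3
16.2 [ 556.36586874 -129.85349216   43.28187454] [ 24.50904812  42.3886523  -21.3137287  105.67208598  24.36468383
  36.44104982 -50.03706029] [-0.3013364  -1.15373025  0.94862015]
-38.45952842083808
-34 [ 561.  -127.2] [0.02  0.008 0.   ] -0.039
-30 [ 564.  -124.8] [0.035 0.011 0.   ] -0.074
-26 [ 566.8 -122.2] [0.05  0.014 0.   ] -0.109
-22 [ 569.5 -119.4] [0.065 0.015 0.   ] -0.144
-18 [ 571.9 -116.4] [0.081 0.015 0.   ] -0.179
-14 [ 574.1 -113.2] [0.096 0.014 0.   ] -0.213
-10 [ 576.1 -110. ] [0.111 0.012 0.   ] -0.248
-9 [ 576.5 -109.1] [0.115 0.012 0.   ] -0.257
-7 [ 577.4 -107.4] [0.123 0.01  0.   ] -0.275
-5 [ 578.2 -105.7] [0.13  0.008 0.   ] -0.292
```

```bash
python3 -m creep '0.02 0.008 0 0 0 -0.039;0.035 0.011 0 0 0 -0.074;0.05 0.014 0 0 0 -0.109;0.065 0.015 0 0 0 -0.144;0.081 0.015 0 0 0 -0.179;0.096 0.014 0 0 0 -0.213;0.103 0.013 0 0 0 -0.23;0.103 0.013 0 0 0 -0.23'
python3 -c "
from workcell import robot;import numpy as np
s=robot.get_state();R=np.array(s['tcp_rot']);print(R[:,0],R.T@s['wrist_force'])"
```

```text
clock: 17.0
tool_pos: [573.8, -113.1, 43.1]
tcp_rot: [[0.209, 0.978, -0.002], [0.978, -0.209, -0.002], [-0.003, -0.001, -1.0]]
wrist_force: [-2.8, -4.0, 2.3]
gripper_width: 0.008
gripper_force: 2.3
[ 0.20941119  0.97782446 -0.00250627] [-4.48373185 -1.86807512 -2.28188432]
```

```bash
python3 -m creep '0.004 0 0 0 0 0;0.008 0 0 0 0 0;0.008 0 0 0 0 0'
```

```text
clock: 17.3
tool_pos: [573.7, -112.8, 43.0]
tcp_rot: [[0.212, 0.977, -0.003], [0.977, -0.212, -0.004], [-0.005, -0.002, -1.0]]
wrist_force: [-2.8, -8.1, 3.8]
gripper_width: 0.003
gripper_force: 4.0
```

```bash
python3 -m creep '0.004 0 0 0 0 0;0.008 0 0 0 0 0;0.008 0 0 0 0 0'
```

```text
clock: 17.6
tool_pos: [573.8, -112.6, 43.0]
tcp_rot: [[0.213, 0.977, -0.004], [0.977, -0.213, -0.006], [-0.007, -0.002, -1.0]]
wrist_force: [-3.9, -10.3, 3.9]
gripper_width: 0.004
gripper_force: 5.7
```

The lever no longer moves and the force is rising, so it is on the stop. I'll back off, lift and check.

```bash
python3 -m creep '-0.02 0 0 0 0 0;-0.05 0 0 0 0 0;-0.12 0 0 0 0 0;-0.12 0 0 0 0 0;-0.12 0 -0.2 0 0 0;-0.12 0 -0.5 0 0 0;-0.12 0 -0.5 0 0 0;-0.12 0 -0.5 0 0 0;-0.8 0 -0.6 0 0 0;-0.8 0 -0.6 0 0 0;-0.8 0 -0.6 0 0 0;-0.8 0 -0.6 0 0 0;-0.8 0 -0.6 0 0 0;-0.8 0 -0.6 0 0 0'
python3 - <<'E'
from fit import *
report(f0=30.4)
cv2.imwrite("pics/t4.png",cv2.resize(W["top"]["image"][115:250,150:330],None,fx=4.4,fy=4.4,interpolation=cv2.INTER_CUBIC))
E
```

```text
clock: 19.0
tool_pos: [533.9, -301.8, 192.2]
tcp_rot: [[0.207, 0.978, -0.001], [0.978, -0.207, 0.002], [0.002, -0.001, -1.0]]
wrist_force: [-0.1, 0.6, 0.1]
gripper_width: 0.005
gripper_force: 0.0
top axis [528.8 143.1] bar 30.45 mag [718.8 254.4] dir 30.37 dist 220.1 res 2.1 150.7 1.9 82.0
scene axis [525.6 142.8] bar 30.75 mag [716.5 256.7] dir 30.83 dist 222.3 res 26.6 202.4 6.2 96.3
```

View pics/t4.png

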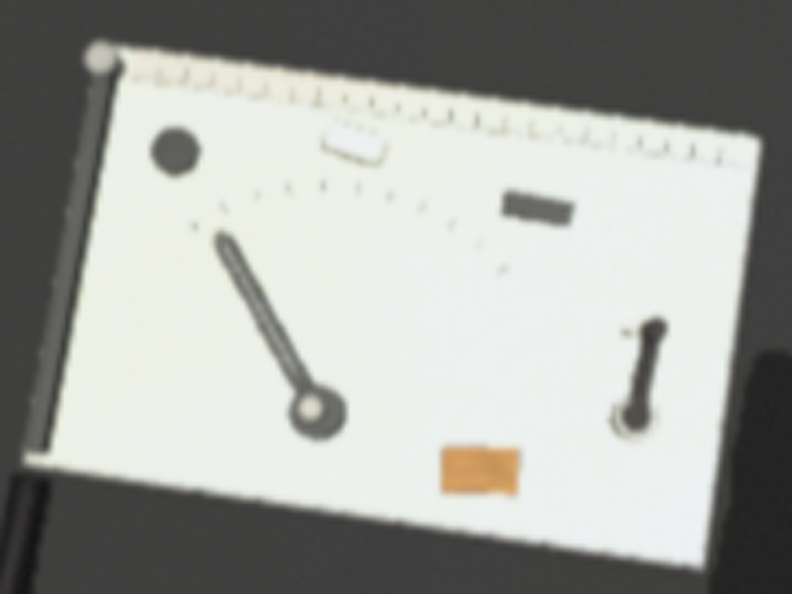

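The top crop shows the lever's end at (653,328) beside the pin at (627,331), the guide on the magnet, and the eraser, box and oblong magnet where they were. One last check of the clamp angle, then I'll hand in if it is fine.

Run:
```python
from h import *
t=ray("top",T((653,328)),45);h=ray("top",T((634,416)),41);d=t-h
th=np.arctan2(d[1],d[0])+np.pi/2+.1243;print(t,h,np.hypot(*d[:2]),"clamp",th)
if 1.43<th<1.6: print(robot.finish_job())
```

```text
[591.33267699 -95.7940792   45.        ] [528.89632501 -83.19392525  41.        ] 63.695069884148076 clamp 1.4959629324651134
the job is handed in; nothing more can be done
None
```

The job is handed in: the guide bar points at the round magnet to within about 0.1° in both camera views, the clamp lever is at its stop (about 1.50 rad), and the finger is clear, at about 19 s of the 51 s allowed.

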